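Lock the last quarter-turn stud on the photometer's lamp cover

ROBOT

A 6-joint arm with a two-finger parallel gripper is mounted at the origin on a cart in front of the work surface, level with it; the furniture and walls round the work are solid. World frame = base frame: x ahead of the robot, y to its left, z up, the work surface at z = 0. Lengths are in m, angles in degrees, forces in N, time in s.
With the tool pointing down it reaches from about 0.35 to 0.875 m from the base axis. Payload 4.2 kg.
Tool frame: the origin (TCP) lies on the centre line of the jaws, within the pads' length; the fingertips stand 8 mm ahead of it and the grasp point (between the pads) lies 11 mm behind it; z points along the fingers, y is the direction in which the jaws open and shut (so a half turn about z gives the same grasp; the last joint's range is limited). The gripper opens to 87 mm and grips with 3 to 60 N. Pads are 19 mm wide; open, the fingers measure 117 mm over their backs; the gripper's body (75 mm by 190 mm) begins 51 mm behind the grasp point.
Start: joints at [-49.412, 22.042, 0.453, 0, -68.411, -14.817], TCP at [0.272, -0.563, 0.231] pointing down, gripper open.
Joint ranges: [-179.83, 179.83], [-69.29, 118.12], [-61.27, 80.66], [-181.25, 117.63], [-171.15, -9.14], [-177.46, 177.46]. Speed limits (degrees/s): [159.86, 159.86, 180, 180, 180, 180].

INTERFACE

Orientations are given as a 3x3 rotation matrix whose columns are the frame's x, y, z axes.
In Python, from station import sense, capture, finish_job, recognise gives the robot as it stands.
- The arm moves only by the tool apply_moves, never from a script. Its argument "plan" is a list that holds one entry, the list of rows, each a list of 7 numbers: the opening in per cent of the stroke, from 0 (shut) to 100 (fully open), then the shift along the world's x, y, z in units of 25 mm (1.0 is 25 mm), then the turn, a rotation vector about the world's x, y, z in rad. A call has 1 to 12 rows; each row shifts and turns the pose as measured when the row begins; what a row does not reach is not made up. A row lasts 1/12 s, in which the tool goes at most 41.7 mm and 7.16 degrees, less where a joint would pass 70% of its speed; a pose out of reach is approached as far as the arm can. A call is refused whole if a number of a shift passes 1 or a number of a turn 0.125, either way. A call with a gripper value outside its range is refused whole. The fingers move at their own pace and stop on an object; the grip force is fixed at half the most. Time passes only in rows, so rows that do not move let the fingers close. It gives the time, the measured TCP pose, the force and the opening at its end, in the units of the state.
- sense(): the state, without advancing time (a new reading comes with each control period).
- capture(name): name is "side" or "top"; returns a dict with "pixels" (420x560x3 uint8, red, green, blue), "depth" (420x560 float32, m along the optical axis (not along the pixel's ray), 0 where there is no reading), "mtx" (3x3 intrinsics, pixels), "R" (3x3) and "t" (3): a world point X has camera coordinates R X + t. Camera axes: x right, y down, z forward; pixel columns grow to the right and rows downward; lengths in m; the calibration is good to about 2 mm. A picture is of the moment at which its call begins.
- finish_job(): hands the job in, once; it reports no verdict.
Trained networks look in a picture, given as the dict that the camera call returned (one of the last four; its "shot" number tells which), for a name from the list of things; names that differ only in an ending like _2 or _b are one class to them, and where a whole thing is asked for, a point or a joint stands for the part that bears it (a point fixed in the world has none). Each returns a list of dicts, best first, with "score" (0 to 1); they miss things now and then, are a little off and sometimes report something else, mostly with a low value. They report only what shows in the picture. A call takes as long as a camera call.
- recognise(label, picture): "at" ([x, y, z] in m, in the coordinates of the camera as it stood for that picture, good to about 4 mm: the middle of the surface that is visible of it).
The state is a dict: "time_s": time; "joints": joint angles; "joint_velocities": joint speeds; "effort": joint torques, N m; "tcp_pos": TCP position; "ee_rot": TCP orientation; "wrist_force": force on the tool from outside, world axes, zero at the start; "moment": the same for the moment, N m; "gripper_width": opening from 0.0 (shut) to 1.0 (fully open).
Only numpy, scipy, OpenCV 4.12 (cv2) and the standard library are available. Lean on these libraries where they do the work, as an engineer would, in place of code of your own. Each camera call takes 0.05 s, during which the arm holds its last target.

TASK

The lamp cover on top of the white bench photometer is held by four black quarter-turn wing studs; three are locked, but one still stands proud with its red shank showing. Push that stud in, turn it clockwise (seen from above) a full quarter turn until it is locked down in line with the white dashes like the others, and let go.

Things in the scene. Friction and masses are not known exactly. Their poses are not given: they have to be found in the camera images.
- photometer: White instrument, 255x250x70 mm, fixed; yaw varies. Origin on the counter below the cover; x to its back, y to its left, z up. Grey cover (180x224) on top, upper face 76 mm up. Four studs on it at x = -60 or +70, y = -75 or +75 mm; the open one may be at any corner. The three locked ones have the same black wing, lying along the photometer's y, top 114.5 mm up.
- stud_grip (a point): On the open stud's axis, mid wing; moves and turns with it. x along the wing, y across, z up. Black wing 34 long, 10 thick, from 12 mm below this point to 10.5 above, on a black flange 40 mm wide whose upper face is 12 mm below it. Red shank under the flange. Open: point 110 mm above the counter, wing along the photometer's x; locked: 104 mm, wing along the photometer's y.
- stud_push (a joint): How far the stud is pushed in, m: 0 = proud, 0.014 = bottom stop. A spring pushes it out (3 N at 0, 9 N at the stop). A cross pin in a slot blocks the turn until it is over 0.006 in: hold it 0.008 to 0.013 in while turning. Once turned and released it springs back to 0.006 and the pin holds it there.
- stud_turn (a joint): Turn of the stud, rad: 0 = open (starts at 0 to 0.05), grows clockwise seen from above, stop at 1.571 (locked). Light friction (0.03 N m).

How it is judged:
By the outcome, as a careful person would: the job done as asked, in the order asked, and still so for the second after the job is handed in, with the robot touching nothing.
It also fails if it takes over 34 s, if anything falls off the work surface, if the arm or the gripper's body presses on something with over 40 N, if the wrist force passes 120 N, or if a joint passes its speed limit or range.

## Working session

There is one attempt and no reset: what is moved stays moved. The work goes in short steps, Python scripts to look and compute and a tool call to move; the robot and the scene stay as the last step left them, time stands still between calls to the robot, and variables do not carry over. Pictures are saved under pics/ and viewed, and the job is handed in when it is done.

Besides the shell and the picture viewer there is one more tool, called as name(argument=value, ...), one argument or row to a line, values as JSON. apply_moves: Moves the arm, as the interface text tells. Its arguments: {"type":"object","properties":{"plan":{"type":"array","items":{"type":"array","items":{"type":"array","items":{"type":"number"}}}}},"required":["plan"]}

```bash
mkdir -p pics; cat > h.py <<'E'
import numpy as np, cv2
from station import sense, capture, finish_job, recognise
def w(c,p): return c["R"].T@(np.array(p)-c["t"])
def save(c,n): cv2.imwrite("pics/"+n,cv2.cvtColor(c["pixels"],cv2.COLOR_RGB2BGR))
def cloud(c):
    d=c["depth"]; v,u=np.indices(d.shape); K=c["mtx"]
    P=np.stack([(u-K[0,2])/K[0,0]*d,(v-K[1,2])/K[1,1]*d,d],-1)
    return (P-c["t"])@c["R"]
E
python3 - <<'E'
from h import *
for n in("side","top"):
    c=capture(n); save(c,n+"0.png"); np.savez(n+"0.npz",**{k:c[k] for k in("pixels","depth","mtx","R","t")})
    print(n,"cam at",-c["R"].T@c["t"])
    for l in("stud_grip","photometer"):
        for r in recognise(l,c)[:3]: print(l,r["score"],w(c,r["at"]))
s=sense();print(s)
E
```

```text
side cam at [0.15692954 0.7362506  0.51678178]
stud_grip 0.57 [ 0.60877551 -0.03910158  0.11012347]
stud_grip 0.31 [ 0.60741437 -0.03653712  0.10543296]
photometer 0.59 [0.4936095  0.11303504 0.06800357]
top cam at [0.39479295 0.08569481 0.94533236]
stud_grip 0.59 [ 0.60158861 -0.03857582  0.0971446 ]
photometer 0.66 [0.52945546 0.05127148 0.07750273]
{'time_s': 0.3, 'joints': array([-4.94113835e+01,  2.20604844e+01,  4.29737739e-01, -6.73774303e-03,
       -6.84094369e+01, -1.48172289e+01]), 'joint_velocities': array([ 6.25327703e-02, -9.95028709e-05,  2.44111430e-01,  8.41499955e-02,
        3.05099420e-02,  4.52114159e-02]), 'effort': array([-4.55504323e-04, -3.90041506e+01,  1.87244976e+01,  4.21573475e+00,
        1.29795796e-02, -1.20854397e-04]), 'tcp_pos': array([ 0.2716804 , -0.5626629 ,  0.23017771]), 'ee_rot': array([[-9.00554821e-01, -4.34742308e-01, -3.73266366e-04],
       [-4.34742462e-01,  9.00554622e-01,  6.03734303e-04],
       [ 7.36779067e-05,  7.05970576e-04, -9.99999748e-01]]), 'wrist_force': array([ 0.21884921, -0.61012906,  0.54652676]), 'moment': array([ 0.00967875, -0.02424939, -0.02637421]), 'gripper_width': 1.0020058658093627}
```

View pics/side0.png

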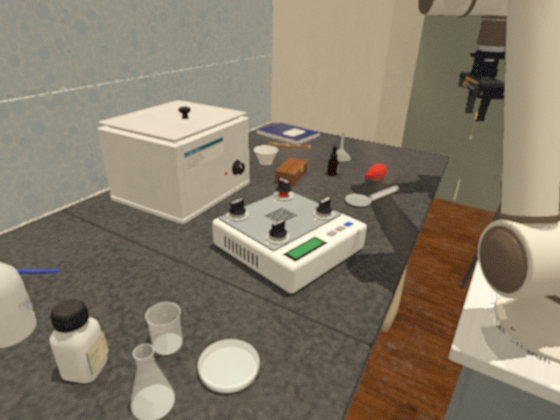

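View pics/top0.png

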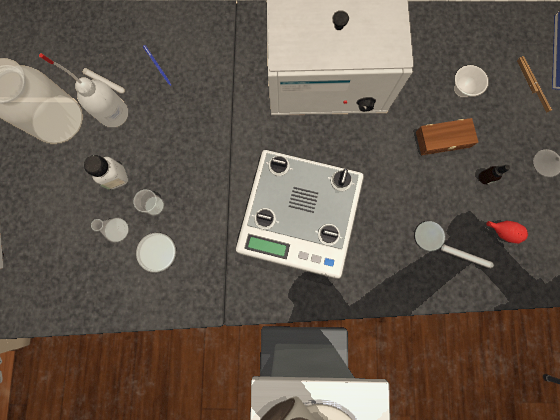

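```bash
python3 - <<'E'
from h import *
c=dict(np.load("top0.npz")); s=dict(np.load("side0.npz"))
a=cv2.resize(c["pixels"][140:285,230:370],None,fx=4,fy=4,interpolation=cv2.INTER_CUBIC)
cv2.imwrite("pics/top0z.png",a[:,:,::-1])
a=cv2.resize(s["pixels"][170:260,210:350],None,fx=5,fy=5,interpolation=cv2.INTER_CUBIC)
cv2.imwrite("pics/side0z.png",a[:,:,::-1])
P=cloud(c); h=P[...,2]
# white body+cover top-face region
m=((h>.055)&(h<.125)&(P[...,0]>.3)&(P[...,0]<.68)&(abs(P[...,1]-.05)<.25)).astype(np.uint8)
n,l,st,ce=cv2.connectedComponentsWithStats(m); i=1+st[1:,4].argmax()
pts=P[l==i][:,:2].astype(np.float32); print(st[i],cv2.minAreaRect(pts*1000))
K=c["mtx"]
dark=(c["pixels"].max(-1)<70)&(l==i)
n2,l2,st2,ce2=cv2.connectedComponentsWithStats(dark.astype(np.uint8))
for j in range(1,n2):
    if st2[j,4]>60:
        for z in(.092,.098):
            r=c["R"].T@np.linalg.inv(K)@[*ce2[j],1]; o=-c["R"].T@c["t"]
            print(ce2[j],st2[j],z,o+r*(z-o[2])/r[2])
        print(" depth med",np.median(P[l2==j],0), "max z",np.percentile(P[l2==j][:,2],[50,90,97]))
print(K)
E
```

```text
[  236   152   127   126 11401] ((536.7716064453125, 51.186676025390625), (250.28810119628906, 255.51333618164062), 76.69835662841797)
[278.62987013 164.81168831] [271 157  16  16 154] 0.092 [0.64025618 0.10235003 0.092     ]
[278.62987013 164.81168831] [271 157  16  16 154] 0.098 [0.63853027 0.10223292 0.098     ]
 depth med [0.63789    0.10163307 0.09143476] max z [0.09143476 0.11104306 0.11323978]
[340.28947368 178.78947368] [335 170  10  17  76] 0.092 [ 0.60855978 -0.0395435   0.092     ]
[340.28947368 178.78947368] [335 170  10  17  76] 0.098 [ 0.60705673 -0.03866292  0.098     ]
 depth med [ 0.60413351 -0.037776    0.10040099] max z [0.10040099 0.11836326 0.11932282]
[263.83157895 218.08421053] [257 211  16  13  95] 0.092 [0.51540172 0.13391111 0.092     ]
[263.83157895 218.08421053] [257 211  16  13  95] 0.098 [0.51455369 0.13357209 0.098     ]
 depth med [0.51295511 0.13354294 0.09303443] max z [0.09303443 0.11285684 0.11450176]
[[381.75135706   0.         278.60369162]
 [  0.         381.75135706 203.66119256]
 [  0.           0.           1.        ]]
```

View pics/top0z.png

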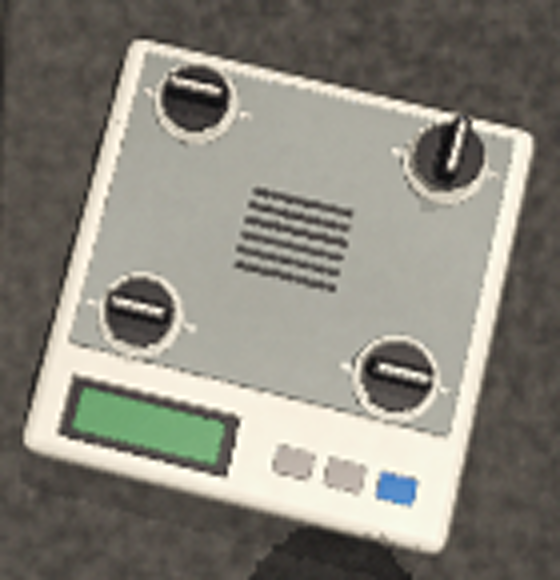

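View pics/side0z.png

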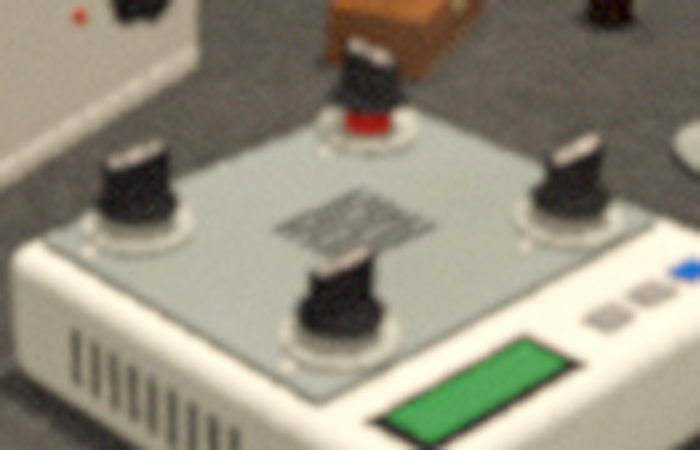

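```bash
python3 - <<'E'
from h import *
c=dict(np.load("top0.npz")); K=c["mtx"]
def ray(z,zz):
    p=[(z[0]+.5)/4-.5+230,(z[1]+.5)/4-.5+140,1]
    r=c["R"].T@np.linalg.inv(K)@p; o=-c["R"].T@c["t"]; return (o+r*(zz-o[2])/r[2])[:2]
A=np.array([[70,75],[-60,75],[-60,-75]])/1000
def fit(B,A):
    a=A.mean(0);b=B.mean(0);X=A-a;Y=B-b
    th=np.arctan2((X[:,0]*Y[:,1]-X[:,1]*Y[:,0]).sum(),(X*Y).sum())
    R=np.array([[np.cos(th),-np.sin(th)],[np.sin(th),np.cos(th)]]); t=b-R@a
    print("yaw",np.degrees(th),"t",t,"res mm",((A@R.T+t-B)*1000).round(1).tolist(),"open",R@[.07,-.075]+t)
fit(np.array([ray(p,.092) for p in[(195,101),(140,313),(396,375)]]),A)
# wing tops
fit(np.array([ray(p,.1145) for p in[(197,87),(138,306),(402,371)]]),A)
print("flange",ray((446,155),.098),"wing top",ray((461,147),.1205))
a,b=ray((466,122),.1205),ray((456,172),.1205);print("wing",np.degrees(np.arctan2(*(a-b)[::-1])),np.linalg.norm(a-b))
E
```

```text
yaw -13.03447647087919 t [0.55684728 0.04630815] res mm [[1.9, 0.7], [-0.6, 0.8], [-1.3, -1.4]] open [ 0.6081284  -0.04254705]
yaw -13.45534135698452 t [0.55740945 0.04549477] res mm [[1.1, 0.7], [-0.1, 0.3], [-1.0, -1.0]] open [ 0.6080365  -0.04373472]
flange [ 0.60804859 -0.04057436] wing top [ 0.60704245 -0.04558512]
wing -11.814428592590287 0.029238423486707764
```

```bash
python3 - <<'E'
from h import *
for n in("top0","side0"):
    P=cloud(dict(np.load(n+".npz"))); d=P[P[...,2]>.125]
    d=d[(d[:,0]>.5)&(d[:,0]<1.1)&(abs(d[:,1])<.4)]
    print(n,len(d),np.percentile(d,[0,1,5,50],0))
    f=d[(d[:,2]<.2)]; print(f[np.argsort(np.hypot(f[:,0]-.608,f[:,1]+.043))][:8:2])
    f=d[(d[:,2]<.3)&(d[:,0]<.74)]; print(len(f), f[:5])
E
```

```text
top0 13376 [[ 0.79359514 -0.17307703  0.12502363]
 [ 0.79539562 -0.16493666  0.12996645]
 [ 0.7972472  -0.15302424  0.15100333]
 [ 0.85292392 -0.01800414  0.23005078]]
[[ 0.79780357 -0.03762393  0.15016686]
 [ 0.79850041 -0.03645294  0.15816411]
 [ 0.79873018 -0.03402353  0.18903009]
 [ 0.79904657 -0.04260874  0.18854492]]
0 []
side0 8969 [[ 0.79210384 -0.17255452  0.12502144]
 [ 0.79443792 -0.16134312  0.12664533]
 [ 0.79611599 -0.14133477  0.13339258]
 [ 0.85873885  0.07179832  0.20513484]]
[[ 0.79725811 -0.04415246  0.18734333]
 [ 0.79731503 -0.03064451  0.1694476 ]
 [ 0.79694085 -0.02244414  0.17453616]
 [ 0.79829304 -0.04139902  0.12719985]]
0 []
```

apply_moves(
  plan=[
    [[100,0.61,0.94,0,0,0,0.112],[100,0.61,0.94,0,0,0,0.112],[100,0.61,0.94,0,0,0,0.112],[100,0.61,0.94,0,0,0,0.112],[100,0.61,0.94,0,0,0,0.112],[100,0.61,0.94,0,0,0,0.112],[100,0.61,0.94,0,0,0,0.112],[100,0.61,0.94,0,0,0,0.112],[100,0.61,0.94,0,0,0,0.112],[100,0.61,0.94,0,0,0,0.112]],
  ],
)

```text
time_s: 1.13
tcp_pos: [0.4255, -0.3209, 0.2286]
ee_rot: [[0.042, -0.999, -0.001], [-0.999, -0.042, -0.001], [0.001, 0.002, -1.0]]
wrist_force: [1.3, -0.4, 0.0]
gripper_width: 0.997
```

```bash
cat > st.py <<'E'
from h import *
s=sense(); R=s["ee_rot"]
print("t",s["time_s"],"tcp",s["tcp_pos"].round(4),"jaw",np.degrees(np.arctan2(R[1,1],R[0,1])).round(2),"z",R[:,2].round(4),"j",s["joints"].round(1),"F",s["wrist_force"].round(1),"M",s["moment"].round(2),"w",round(s["gripper_width"],3))
E
python3 st.py
```

```text
t 1.1333 tcp [ 0.4255 -0.3209  0.2286] jaw -177.61 z [-0.0015 -0.0012 -1.    ] j [-19.5  13.2 -12.7   0.1 -64.2  21.9] F [ 1.3 -0.4  0. ] M [-0.    0.05  0.08] w 0.997
```

apply_moves(
  plan=[
    [[100,0.61,0.93,-0.1,0,0,0.108],[100,0.61,0.93,-0.1,0,0,0.108],[100,0.61,0.93,-0.1,0,0,0.108],[100,0.61,0.93,-0.1,0,0,0.108],[100,0.61,0.93,-0.1,0,0,0.108],[100,0.61,0.93,-0.1,0,0,0.108],[100,0.61,0.93,-0.1,0,0,0.108],[100,0.61,0.93,-0.1,0,0,0.108],[100,0.61,0.93,-0.1,0,0,0.108],[100,0.61,0.93,-0.1,0,0,0.108],[100,0.61,0.93,-0.1,0,0,0.108],[100,0,0,0,0,0,0]],
  ],
)

```text
time_s: 2.13
tcp_pos: [0.602, -0.0468, 0.2012]
ee_rot: [[0.964, -0.267, 0.005], [-0.267, -0.964, 0.001], [0.004, -0.003, -1.0]]
wrist_force: [-0.0, -1.3, -0.4]
gripper_width: 0.995
```

```bash
python3 st.py; python3 - <<'E'
from h import *
c=capture("side"); save(c,"side1.png")
for r in recognise("stud_grip",c)[:3]: print(r["score"],w(c,r["at"]))
E
```

```text
t 2.1333 tcp [ 0.602  -0.0468  0.2012] jaw -105.47 z [ 0.0046  0.0013 -1.    ] j [ 10.9  21.1  -5.4  -0.  -63.3  63.7] F [-0.  -1.3 -0.4] M [-0.11  0.13  0.05] w 0.995
0.73 [ 0.60891431 -0.03544133  0.10763283]
```

View pics/side1.png

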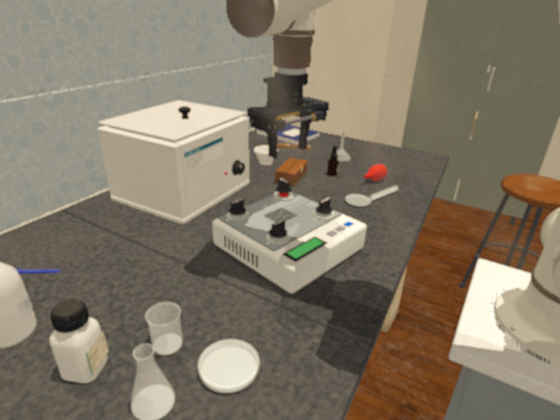

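apply_moves(
  plan=[
    [[100,0.24,0.15,-0.5,0,0.004,0.017],[100,0,0,-0.5,0,0,0],[100,0,0,-0.5,0,0,0],[100,0,0,-0.5,0,0,0],[100,0,0,0,0,0,0]],
  ],
)

```text
time_s: 2.65
tcp_pos: [0.6049, -0.0491, 0.1485]
ee_rot: [[0.965, -0.262, -0.0], [-0.262, -0.965, 0.002], [-0.001, -0.001, -1.0]]
wrist_force: [-0.9, -0.3, -0.4]
gripper_width: 0.999
```

```bash
python3 st.py
```

```text
t 2.65 tcp [ 0.6049 -0.0491  0.1485] jaw -105.21 z [-5.0e-04  1.5e-03 -1.0e+00] j [ 10.6  24.2  -8.7  -0.1 -57.2  64.3] F [-0.9 -0.3 -0.4] M [-0.08  0.2   0.01] w 0.999
```

apply_moves(
  plan=[
    [[100,0.12,0.24,0,0,0,0.01],[100,0,0,0,0,0,0],[100,0,0,-0.3,0,0,0],[100,0,0,0,0,0,0]],
  ],
)

```text
time_s: 2.98
tcp_pos: [0.6081, -0.0446, 0.1408]
ee_rot: [[0.967, -0.255, -0.0], [-0.255, -0.967, 0.001], [-0.0, -0.001, -1.0]]
wrist_force: [-1.0, -0.6, -0.1]
gripper_width: 1.002
```

```bash
python3 st.py
```

```text
t 2.9833 tcp [ 0.6081 -0.0446  0.1408] jaw -104.77 z [-1.0e-04  1.3e-03 -1.0e+00] j [ 11.   24.9  -8.8  -0.1 -56.3  64.3] F [-1.  -0.6 -0.1] M [-0.1   0.23  0.02] w 1.002
```

apply_moves(
  plan=[
    [[100,0,0.06,-0.32,0,0,0],[100,0,0,-0.32,0,0,0],[100,0,0,-0.32,0,0,0],[100,0,0,-0.26,0,0,0],[100,0,0,0,0,0,0]],
  ],
)

```text
time_s: 3.4
tcp_pos: [0.6085, -0.0429, 0.1083]
ee_rot: [[0.967, -0.255, 0.002], [-0.255, -0.967, 0.002], [0.002, -0.002, -1.0]]
wrist_force: [-0.4, -0.4, 0.0]
gripper_width: 0.998
```

```bash
python3 st.py;  python3 - <<'E'
from h import *
c=capture("side"); a=cv2.resize(c["pixels"][110:260,190:370],None,fx=4,fy=4,interpolation=cv2.INTER_CUBIC)
cv2.imwrite("pics/side2.png",a[:,:,::-1])
E
```

```text
t 3.4 tcp [ 0.6085 -0.0429  0.1083] jaw -104.77 z [ 0.0023  0.0017 -1.    ] j [ 11.1  26.8 -10.9  -0.1 -52.1  64.2] F [-0.4 -0.4  0. ] M [-0.06  0.24 -0.02] w 0.998
```

View pics/side2.png

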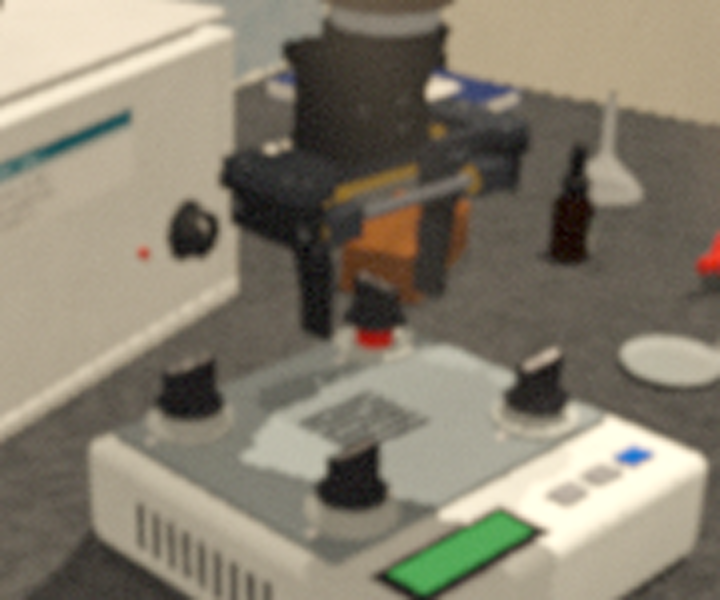

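The fingers straddle the open stud (zoomed: fingers at x≈318 and 435, the stud with its red shank at (375,335)). I'll close the gripper now.

apply_moves(
  plan=[
    [[60,0,0,0,0,0,0],[40,0,0,0,0,0,0],[25,0,0,0,0,0,0],[20,0,0,0,0,0,0],[15,0,0,0,0,0,0],[12,0,0,0,0,0,0],[8,0,0,0,0,0,0],[0,0,0,0,0,0,0],[0,0,0,0,0,0,0],[0,0,0,0,0,0,0]],
  ],
)

```text
time_s: 4.28
tcp_pos: [0.61, -0.0429, 0.1105]
ee_rot: [[0.967, -0.254, 0.006], [-0.254, -0.967, 0.002], [0.006, -0.003, -1.0]]
wrist_force: [-0.3, 0.3, -0.5]
gripper_width: 0.324
```

```bash
python3 st.py
```

```text
t 4.2833 tcp [ 0.61   -0.0429  0.1105] jaw -104.74 z [ 0.0065  0.0017 -1.    ] j [ 11.1  26.7 -10.8  -0.  -52.2  64.2] F [-0.3  0.3 -0.5] M [-0.07  0.11 -0.  ] w 0.324
```

apply_moves(
  plan=[
    [[0,-0.06,0,-0.1,0,0.006,0],[0,0,0,-0.01,0,0,0],[0,0,0,-0.01,0,0,0],[0,0,0,-0.01,0,0,0],[0,0,0,-0.01,0,0,0],[0,0,0,0,0,0,0]],
  ],
)

```text
time_s: 4.78
tcp_pos: [0.6081, -0.0444, 0.1078]
ee_rot: [[0.967, -0.254, -0.001], [-0.254, -0.967, -0.001], [-0.001, 0.001, -1.0]]
wrist_force: [-0.3, 0.1, 0.4]
gripper_width: 0.114
```

```bash
python3 st.py
```

```text
t 4.7833 tcp [ 0.6081 -0.0444  0.1078] jaw -104.74 z [-1.e-03 -6.e-04 -1.e+00] j [ 11.   26.9 -10.9   0.  -52.3  64.2] F [-0.3  0.1  0.4] M [-0.33  0.21 -0.03] w 0.114
```

apply_moves(
  plan=[
    [[0,0,0,-0.1,0,0,0],[0,0,0,-0.1,0,0,0],[0,0,0,-0.1,0,0,0],[0,0,0,-0.1,0,0,0],[0,0,0,0,0,0,0]],
  ],
)

```text
time_s: 5.2
tcp_pos: [0.6081, -0.0444, 0.0992]
ee_rot: [[0.967, -0.253, -0.0], [-0.253, -0.967, -0.001], [0.0, 0.001, -1.0]]
wrist_force: [-1.7, -0.0, 6.3]
gripper_width: 0.111
```

```bash
python3 st.py
```

```text
t 5.2 tcp [ 0.6081 -0.0444  0.0992] jaw -104.68 z [-2.0e-04 -1.3e-03 -1.0e+00] j [ 11.1  27.4 -11.5   0.1 -51.2  64.2] F [-1.7 -0.   6.3] M [0.08 0.85 0.04] w 0.111
```

apply_moves(
  plan=[
    [[0,0,0,-0.09,0,0,0],[0,0,0,-0.01,0,0,0],[0,0,0,0,0,0,-0.06],[0,0,0,0,0,0,-0.06]],
  ],
)

```text
time_s: 5.53
tcp_pos: [0.6082, -0.0443, 0.0986]
ee_rot: [[0.929, -0.369, -0.0], [-0.369, -0.929, -0.002], [0.001, 0.002, -1.0]]
wrist_force: [-2.2, 0.6, 5.6]
gripper_width: 0.115
```

```bash
python3 st.py
```

```text
t 5.5333 tcp [ 0.6082 -0.0443  0.0986] jaw -111.67 z [-1.0e-04 -2.3e-03 -1.0e+00] j [ 11.1  27.4 -11.5   0.2 -51.1  57.1] F [-2.2  0.6  5.6] M [0.06 0.9  0.02] w 0.115
```

apply_moves(
  plan=[
    [[0,0,0,-0.05,0,0,-0.1],[0,0,0,-0.03,0,0,-0.1],[0,0,0,-0.02,0,0,-0.1],[0,0,0,-0.02,0,0,-0.1]],
  ],
)

```text
time_s: 5.87
tcp_pos: [0.6084, -0.0439, 0.098]
ee_rot: [[0.701, -0.714, 0.0], [-0.714, -0.701, -0.003], [0.002, 0.002, -1.0]]
wrist_force: [-1.8, 0.4, 6.5]
gripper_width: 0.111
```

```bash
python3 st.py
```

```text
t 5.8667 tcp [ 0.6084 -0.0439  0.098 ] jaw -135.53 z [ 2.0e-04 -2.9e-03 -1.0e+00] j [ 11.1  27.5 -11.6   0.2 -51.   33.2] F [-1.8  0.4  6.5] M [0.15 0.86 0.01] w 0.111
```

apply_moves(
  plan=[
    [[0,0,0,-0.03,0,0,-0.1],[0,0,0,-0.03,0,0,-0.1],[0,0,0,-0.02,0,0,-0.1],[0,0,0,-0.02,0,0,-0.1],[0,0,0,-0.02,0,0,-0.1],[0,0,0,-0.02,0,0,-0.1],[0,0,0,-0.02,0,0,-0.1],[0,0,0,-0.02,0,0,-0.1]],
  ],
)

```text
time_s: 6.53
tcp_pos: [0.6091, -0.0436, 0.0983]
ee_rot: [[-0.06, -0.998, 0.0], [-0.998, 0.06, -0.005], [0.005, -0.001, -1.0]]
wrist_force: [-3.2, 0.9, 6.3]
gripper_width: 0.113
```

```bash
python3 st.py
```

```text
t 6.5333 tcp [ 0.6091 -0.0436  0.0983] jaw 176.54 z [ 3.0e-04 -4.9e-03 -1.0e+00] j [ 11.2  27.5 -11.5   0.4 -51.  -14.9] F [-3.2  0.9  6.3] M [0.13 0.8  0.03] w 0.113
```

apply_moves(
  plan=[
    [[0,0,0,-0.03,0,0,-0.06],[0,0,0,-0.03,0,0,-0.06],[0,0,0,-0.02,0,0,-0.03]],
  ],
)

```text
time_s: 6.78
tcp_pos: [0.6093, -0.0437, 0.0981]
ee_rot: [[-0.218, -0.976, 0.0], [-0.976, 0.218, -0.006], [0.006, -0.002, -1.0]]
wrist_force: [-2.9, -0.5, 5.2]
gripper_width: 0.11
```

```bash
python3 st.py
```

```text
t 6.7833 tcp [ 0.6093 -0.0437  0.0981] jaw 167.44 z [ 4.0e-04 -5.7e-03 -1.0e+00] j [ 11.2  27.5 -11.5   0.4 -51.  -24.1] F [-2.9 -0.5  5.2] M [0.17 0.82 0.  ] w 0.11
```

apply_moves(
  plan=[
    [[0,0,0,-0.03,0,0,-0.03],[0,0,0,-0.02,0,0,-0.03]],
  ],
)

```text
time_s: 6.95
tcp_pos: [0.6093, -0.0438, 0.0981]
ee_rot: [[-0.276, -0.961, 0.0], [-0.961, 0.276, -0.007], [0.006, -0.002, -1.0]]
wrist_force: [-3.0, -0.7, 5.6]
gripper_width: 0.112
```

```bash
python3 st.py
```

```text
t 6.95 tcp [ 0.6093 -0.0438  0.0981] jaw 163.99 z [ 3.0e-04 -6.8e-03 -1.0e+00] j [ 11.2  27.5 -11.6   0.5 -51.  -27.6] F [-3.  -0.7  5.6] M [0.11 0.91 0.53] w 0.112
```

apply_moves(
  plan=[
    [[0,0,0,0,0,0,-0.01],[0,0,0,0.06,0,0,-0.01],[0,0,0,0.05,0,0,-0.005]],
  ],
)

```text
time_s: 7.2
tcp_pos: [0.6092, -0.0437, 0.1019]
ee_rot: [[-0.293, -0.956, -0.0], [-0.956, 0.293, -0.009], [0.009, -0.003, -1.0]]
wrist_force: [-0.8, -1.3, -4.0]
gripper_width: 0.117
```

```bash
python3 st.py
```

```text
t 7.2 tcp [ 0.6092 -0.0437  0.1019] jaw 162.94 z [-1.e-04 -9.e-03 -1.e+00] j [ 11.3  27.3 -11.4   0.6 -51.4 -28.8] F [-0.8 -1.3 -4. ] M [-0.24  0.07  0.65] w 0.117
```

apply_moves(
  plan=[
    [[20,0,0,-0.02,0,0,0.01],[50,0,0,0,0,0,0],[80,0,0,0,0,0,0],[100,0,0,0,0,0,0],[100,0,0,0,0,0,0],[100,0,0,0,0,0,0],[100,0,0,0,0,0,0]],
  ],
)

```text
time_s: 7.78
tcp_pos: [0.6116, -0.0431, 0.1002]
ee_rot: [[-0.283, -0.959, 0.005], [-0.959, 0.283, -0.008], [0.006, -0.007, -1.0]]
wrist_force: [0.2, -1.0, -0.9]
gripper_width: 0.562
```

```bash
python3 st.py
```

```text
t 7.7833 tcp [ 0.6116 -0.0431  0.1002] jaw 163.55 z [ 0.0049 -0.008  -1.    ] j [ 11.3  27.5 -11.4   0.7 -51.  -28.2] F [ 0.2 -1.  -0.9] M [0.01 0.11 0.03] w 0.562
```

Free at 56% opening. Raise straight up and clear toward the start side for a look.

apply_moves(
  plan=[
    [[100,0,0,0.1,0,0,0],[100,0,0,0.3,0,0,0],[100,0,0,0.5,0,0,0],[100,0,0,0.8,0,0,0],[100,0,0,0.9,0,0,0],[100,0,0,0.9,0,0,0],[100,-0.2,-0.8,0.5,0,0,0],[100,-0.3,-0.9,0.3,0,0,0],[100,-0.4,-1,0,0,0,0],[100,-0.4,-1,0,0,0,0],[100,-0.4,-1,0,0,0,0],[100,-0.4,-1,0,0,0,0]],
  ],
)

```text
time_s: 8.78
tcp_pos: [0.5537, -0.1859, 0.215]
ee_rot: [[-0.276, -0.961, -0.002], [-0.961, 0.276, -0.008], [0.008, -0.001, -1.0]]
wrist_force: [-0.2, 0.2, 0.1]
gripper_width: 1.001
```

apply_moves(
  plan=[
    [[100,-0.4,-1,0,0,0,0],[100,-0.4,-1,0,0,0,0],[100,-0.4,-1,0,0,0,0],[100,-0.4,-1,0,0,0,0],[100,0,0,0,0,0,0],[100,0,0,0,0,0,0]],
  ],
)

```text
time_s: 9.28
tcp_pos: [0.5071, -0.2938, 0.2179]
ee_rot: [[-0.281, -0.96, -0.002], [-0.96, 0.281, -0.007], [0.007, 0.0, -1.0]]
wrist_force: [-0.3, 0.5, 0.4]
gripper_width: 0.998
```

```bash
python3 st.py;  python3 - <<'E'
from h import *
c=capture("side"); a=cv2.resize(c["pixels"][170:260,210:350],None,fx=4,fy=4,interpolation=cv2.INTER_CUBIC)
c=capture("top"); b=cv2.resize(c["pixels"][145:245,240:365],None,fx=4,fy=4,interpolation=cv2.INTER_CUBIC)
cv2.imwrite("pics/s3.png",a[:,:,::-1]);cv2.imwrite("pics/t3.png",b[:,:,::-1])
for r in recognise("stud_grip",c)[:3]: print(r["score"],w(c,r["at"]))
E
```

```text
t 9.2833 tcp [ 0.5071 -0.2938  0.2179] jaw 163.66 z [-0.0022 -0.0071 -1.    ] j [-14.   18.7  -6.6   0.5 -64.7  -2.5] F [-0.3  0.5  0.4] M [ 0.08  0.08 -0.02] w 0.998
0.61 [ 0.60093303 -0.04083746  0.08743197]
```

View pics/s3.png

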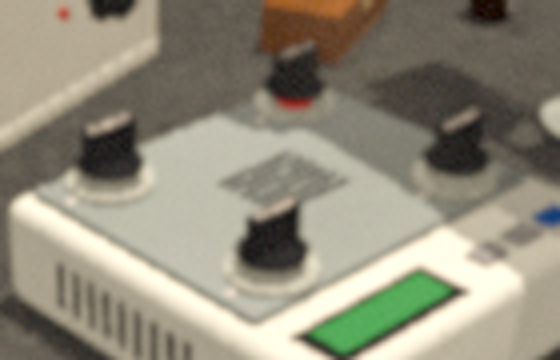

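View pics/t3.png

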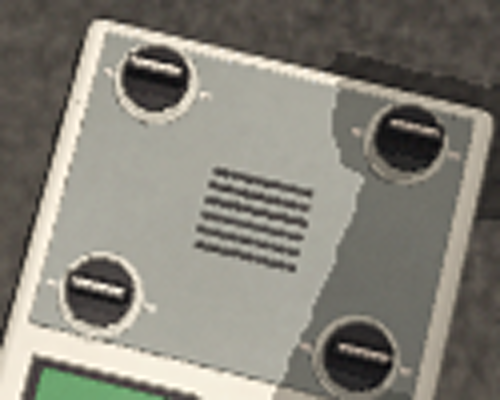

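```bash
python3 - <<'E'
from h import *
for n in("top","side"):
  c=capture(n); P=cloud(c); g=c["pixels"].astype(int)
  for nm,q in dict(BL=(.642,.102),BR=(.609,-.043),FL=(.515,.133),FR=(.481,-.013)).items():
    m=(np.hypot(P[...,0]-q[0],P[...,1]-q[1])<.024)&(P[...,2]>.104)&(P[...,2]<.13)
    p=P[m]; d=p[:,:2]-p[:,:2].mean(0); v=np.linalg.svd(d,full_matrices=False)[2][0]
    mm=(np.hypot(P[...,0]-q[0],P[...,1]-q[1])<.03)&(P[...,2]>.07)&(P[...,2]<.1)
    print(n,nm,len(p),"mean",p.mean(0).round(4),"z p50/p90",np.percentile(p[:,2],[50,90]).round(4),"ang",(np.degrees(np.arctan2(v[1],v[0]))%180).round(1), "red px",((g[...,0]>g[...,1]+50)&mm).sum())
E
```

```text
top BL 76 mean [0.6426 0.1028 0.1116] z p50/p90 [0.1123 0.1145] ang 75.8 red px 0
top BR 77 mean [ 0.608  -0.0426  0.1117] z p50/p90 [0.1123 0.1144] ang 75.7 red px 0
top FL 73 mean [0.5168 0.1325 0.1125] z p50/p90 [0.113  0.1142] ang 76.1 red px 0
top FR 75 mean [ 0.4823 -0.0129  0.1123] z p50/p90 [0.1124 0.1142] ang 76.6 red px 0
side BL 83 mean [0.6413 0.105  0.1109] z p50/p90 [0.1112 0.1151] ang 74.0 red px 0
side BR 66 mean [ 0.6068 -0.0416  0.1106] z p50/p90 [0.1109 0.1151] ang 72.7 red px 16
side FL 95 mean [0.5153 0.1352 0.1111] z p50/p90 [0.1119 0.115 ] ang 73.8 red px 0
side FR 74 mean [ 0.481  -0.0104  0.111 ] z p50/p90 [0.1114 0.1148] ang 74.6 red px 0
```

Same height and the same direction as the other three, so I'll hand it in.

```bash
python3 -c "
from station import *
print(finish_job())"; python3 st.py
```

```text
the job is handed in; nothing more can be done
None
the job is handed in; nothing more can be done
```

The open stud (back-right corner) is pushed in, turned a quarter turn clockwise to its stop, and released. I then backed the arm well clear and handed the job in at about 9.4 s of the 34 s allowed.

- **Push:** I gripped the wing across its 10 mm and held the stud about 9–10 mm in while turning. The force was about 6 N, as expected from the spring.
- **Turn:** The stop showed as a 0.5 N m torque rise. When I raised the stud, the pin caught it at about the 6 mm level: the spring's upward push disappeared and the wrist force became a slight downward pull.
- **Last checks:** From the top camera, the wing top is 114.4 mm up, against 114.2–114.5 mm for the other three studs. Its direction is 75.7°, against 75.8–76.6°.
- **Disagreement:** In the side view a thin strip of red shank still shows under this stud and under none of the others. I took it as the shank that stays visible at the locked height, because the measured height and direction match. The side view also put its direction at 72.7°, against 73.8–74.6° for the others, which I put down to noise in that view.

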